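# Thread the prayer wheel spindle through both jig bushings and hold it

### The arm

A 6-joint arm with a two-finger parallel gripper is mounted at the origin on the work surface. World frame = base frame: x ahead of the robot, y to its left, z up, the work surface at z = 0. Lengths are in mm, angles in rad, forces in N, time in s.
With the tool pointing down it reaches from about 350 to 875 mm from the base axis. Payload 4.2 kg.
Tool frame: the origin (TCP) lies at the very end of the fingers, on their centre line; the grasp point (between the pads) lies 19 mm behind it; z points along the fingers, y is the line along which they close (so a half turn about z gives the same grasp; the last joint's range is limited). The gripper opens to 85 mm and grips with 20 to 120 N. Pads are 22 mm wide; open, the fingers measure 114 mm over their backs; the gripper's body (76 mm by 85 mm) begins 54 mm behind the grasp point. The pads swing forward as they close: fully open they stand 13 mm farther back than shut.
Start: joints at [-1.046, 0.385, 0.008, 0, -1.194, -0.259], TCP at [164.192, -603.026, 231.312] pointing down, gripper open.
Joint ranges: [-3.14, 3.14], [-1.21, 2.06], [-1.07, 1.41], [-3.16, 2.05], [-2.99, -0.16], [-3.1, 3.1]. Speed limits (rad/s): [2.79, 2.79, 3.14, 3.14, 3.14, 3.14].

### API

Orientations are given as a unit quaternion [x, y, z, w].
In Python, from bench import arm gives the robot as it stands.
- The arm moves only by the tool servo_tool, never from a script. Its argument "rows" is a list that holds one entry, the list of rows, each a list of 7 numbers: the finger opening in mm, from 0 to 85.4, then the shift along the tool's x, y, z in mm, then the turn, a rotation vector about the tool's x, y, z in rad. A call has 1 to 10 rows; each row is the pose to reach, as a shift and turn from the pose commanded when the call began, along the tool's axes at that moment; what a row does not reach only later rows make up. A row lasts 1/8 s, in which the tool goes at most 62.5 mm and 10.7 degrees, less where a joint would pass 70% of its speed; a pose out of reach is approached as far as the arm can. A call with a gripper value outside its range is refused whole. The fingers move at their own pace and stop on an object; the grip force is fixed at half the most. Time passes only in rows, so rows that repeat a pose let the fingers close. It gives the time, the measured TCP pose, the force, the opening and the grip force at its end, in the units of the state.
- arm.read_state(): the state, without advancing time (a new reading comes with each control period).
- arm.get_image(name): name is "side" or "top"; returns the picture (384x512x3 uint8, red, green, blue); there is no depth.
- arm.camera_params(name): a dict with "intrinsics" (3x3 intrinsics, pixels), "D" ([k1, k2, p1, p2, k3] as OpenCV has them; the pictures are not rectified), "R" (3x3) and "t" (3): a world point X has camera coordinates R X + t. Camera axes: x right, y down, z forward; pixel columns grow to the right and rows downward; lengths in mm; the calibration is good to about 2 mm. A picture is of the moment at which its call begins. camera_params takes no time and is no camera call.
- arm.job_done(): hands the job in; it is judged then, once.
The state is a dict: "clock": time; "joints": joint angles; "joint_vel": joint speeds; "joint_efforts": joint torques, N m; "position": TCP position; "ee_rot": TCP orientation; "contact_force": force on the tool from outside, world axes, zero at the start; "wrist_torque": the same for the moment, N m; "gripper_width": finger opening in mm; "grasp_force": force on a finger pad.
Only numpy, scipy, OpenCV 4.12 (cv2) and the standard library are available. Lean on these libraries where they do the work, as an engineer would, in place of code of your own. Each camera call takes 0.05 s, during which the arm holds its last target. There are 200 camera calls.

### The job

Turn the brass knurled knob on the polishing jig counter-clockwise (seen from above) to swing the keeper plate well clear of the upper bushing, and only then take the spindle out of the iron anvil block by its copper head and thread it, point down, through the upper bushing and on through the lower one. Finish while still holding it by the head, upright and still and not wedged hard sideways, with its tip standing out below the lower bushing, about midway between that bushing's underside and the jig's base plate, touching nothing below. Leave the drum, the bone bead, the polish tin, the screwdriver and the brush where they are.

Things in the scene. Friction and masses are not known exactly. Their poses are not given: they have to be found in the camera images.
- jig: brass C-frame jig, fixed. Origin: underside centre of its dark base plate (90 in x, 130 in y, 12 thick); z up. A column at the -y end carries two level arms reaching to +y, 50 wide: lower 47 to 65 mm above the bench, upper 95 to 115. In each a bushing, both on one vertical axis at local x 0, y +30 mm, each with a steel flange ring 30 across, 3 proud of its arm.
- upper_mouth (a point): centre of the upper bushing's mouth (top of its flange, 118 mm above the bench); bore 16 mm, straight through to the arm's underside at 95 mm
- lower_mouth (a point): centre of the lower bushing's mouth (top of its flange, 68 mm above the bench), directly under the upper one; bore 14 mm, straight through
- lower_exit (a point): centre of the lower bushing's underside (47 mm above the bench); the base plate's top is 35 mm below this point
- keeper (a joint): angle (rad) of knurled knob and keeper plate together; 0 to 0.2 at the start, the plate covering the upper bushing (0: plate along the jig's +y); grows counter-clockwise seen from above (plate swings towards the jig's -x), stop at 1.5. The bore is free from about 0.45. Stiff (0.06 N m), stays where left.
- knob_grip (a point): on the knob's axis, at the height to grip: upright brass cylinder 28 in diameter, 28 tall, top 8 mm above this point (152 above the bench), foot 20 below it on the dark keeper plate (26 wide, 5 thick, reaching 74 from the axis, its top 124 above the bench). Stands at the jig's y -30 mm, 60 from the bushings' axis.
- anvil: squat dark iron anvil block, 80 x 80, 45 tall on a 110 x 100 x 10 foot, too heavy to move; origin: centre of its underside. In its middle a vertical hole 13.5 mm across, 35 deep (floor 10 mm above the bench), in which the spindle stands upright at the start.
- spindle: steel spindle: rod 12 mm in diameter and 130 long, tapering over its last 10 mm to a flat tip 8 mm across, with a copper head above: a cylinder 26 mm in diameter and 34 tall; about 0.22 kg. Origin: centre of the tip's end face; z points along the rod to the head.
- spindle_head (a point): middle of the spindle's copper head, 147 mm above the tip along the rod: the point to grip
- drum: silver-plated prayer wheel drum, upright cylinder 66 in diameter, 70 tall, loose; origin: centre of its underside
- bead: yak bone bead, 22 in diameter, 16 tall, loose; origin: centre of its underside
- polish_tin: red polish tin with a metal lid, 60 in diameter, 50 tall, loose; origin: centre of its underside
- screwdriver: screwdriver lying on the bench near the robot, loose
- brush: brush lying on the bench, loose
Things that resemble listed ones, but are neither listed nor needed, are in the scene too. What is shaped like the spindle but blue is not meant. There is more than one size of the jig; the job needs the larger.

How it is judged:
By the outcome, as a careful person would: the job done as asked, in the order asked, and still so for the second after the job is handed in, while the arm keeps its last pose, push and grip.
It also fails if it takes over 58 s, if anything falls off the work surface, if the arm or the gripper's body presses on something with over 40 N, if the wrist force passes 120 N, or if a joint passes its speed limit or range.

## Working session

There is one attempt and no reset: what is moved stays moved. The work goes in short steps, Python scripts to look and compute and a tool call to move; the robot and the scene stay as the last step left them, time stands still between calls to the robot, and variables do not carry over. Pictures are saved under pics/ and viewed, at most 10 in all, crops included, and the job is handed in when it is done.

Besides the shell and the picture viewer there is one more tool, called after "Call:" as name(argument=value, ...), one argument or row to a line, values as JSON. servo_tool: Moves the arm, as the interface text tells. Its arguments: {"type":"object","properties":{"rows":{"type":"array"}},"required":["rows"]}

```bash
mkdir -p pics; python3 - <<'E'
from bench import arm
import cv2,json
for n in("side","top"):
    cv2.imwrite(f"pics/{n}0.png",cv2.cvtColor(arm.get_image(n),cv2.COLOR_RGB2BGR))
    p=arm.camera_params(n);print(n,p)
s=arm.read_state();print(s["clock"],s["position"],s["ee_rot"],s["gripper_width"])
E
```

```text
side {'intrinsics': array([[346.95749773,   0.        , 258.50600722],
       [  0.        , 346.95749773, 193.99861516],
       [  0.        ,   0.        ,   1.        ]]), 'D': array([-0.07597283,  0.        ,  0.        ,  0.        ,  0.        ]), 'R': array([[-0.85159217, -0.52384829, -0.01933264],
       [-0.38259315,  0.64632651, -0.66021551],
       [ 0.35834796, -0.55483782, -0.75082736]]), 't': array([448.08235523, 337.95540908, 664.05381698])}
top {'intrinsics': array([[373.57373225,   0.        , 256.77450925],
       [  0.        , 373.57373225, 193.15411197],
       [  0.        ,   0.        ,   1.        ]]), 'D': array([-0.04877583,  0.        ,  0.        ,  0.        ,  0.        ]), 'R': array([[-0.00401425, -0.99998893,  0.00245505],
       [-0.98878299,  0.00360268, -0.14931584],
       [ 0.14930534, -0.0030269 , -0.9887865 ]]), 't': array([ -83.1259285 ,  563.83294236, 1054.95549923])}
0.1 [ 164.05498048 -602.54523194  230.3517268 ] [-1.32436836e-01  9.91190980e-01  9.46274775e-04 -1.75790227e-04] 85.29045835880832
```

View pics/side0.png

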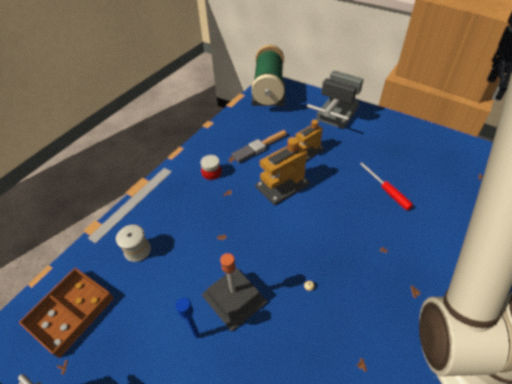

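View pics/top0.png

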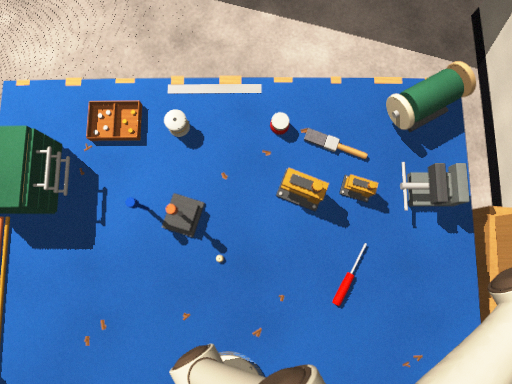

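The top view shows the spindle's copper head near (171,209), on the anvil at (185,215). The large jig is near (303,188) and the small one near (360,186). In the side view the head is at (228,261) and the jig at (283,170). I'll zoom in on both.

```bash
cat > h.py <<'E'
import numpy as np,cv2
from bench import arm
P={n:arm.camera_params(n) for n in("side","top")}
def ray(n,uv):
    p=P[n];x=cv2.undistortPoints(np.array([[uv]],float),p["intrinsics"],p["D"])[0,0]
    d=p["R"].T@np.array([x[0],x[1],1]);return -p["R"].T@p["t"],d/np.linalg.norm(d)
def plane(n,uv,z):
    o,d=ray(n,uv);return o+d*(z-o[2])/d[2]
def tri(a,b):
    (o1,d1),(o2,d2)=ray("side",a),ray("top",b)
    s=np.linalg.lstsq(np.c_[d1,-d2],o2-o1,rcond=None)[0]
    p,q=o1+d1*s[0],o2+d2*s[1];return (p+q)/2,np.linalg.norm(p-q)
def proj(n,X):
    p=P[n];return cv2.projectPoints(np.array(X,float).reshape(-1,1,3),cv2.Rodrigues(p["R"])[0],p["t"],p["intrinsics"],p["D"])[0][:,0]
def shot(n):return cv2.cvtColor(arm.get_image(n),cv2.COLOR_RGB2BGR)
def crop(im,u,v,w,h,k):return cv2.resize(im[v:v+h,u:u+w],None,fx=k,fy=k,interpolation=cv2.INTER_CUBIC)
E
python3 - <<'E'
from h import *
s=cv2.imread("pics/side0.png");t=cv2.imread("pics/top0.png")
a=crop(s,245,120,80,90,5);b=crop(t,265,155,80,60,5)
c=crop(t,150,180,80,60,5)
b=np.vstack([b,c])[:600]
a=cv2.copyMakeBorder(a,0,600-a.shape[0],0,0,cv2.BORDER_CONSTANT)
cv2.imwrite("pics/z1.png",np.hstack([a,b]))
for n,im in(("side",s),("top",t)):
    h=cv2.cvtColor(im,cv2.COLOR_BGR2HSV)
    for nm,lo,hi in(("copper",(3,130,120),(13,255,255)),("brass",(14,120,60),(26,255,255))):
        m=cv2.inRange(h,lo,hi);k,l,st,ce=cv2.connectedComponentsWithStats(m)
        for i in range(1,k):
            if st[i,4]>25:print(n,nm,st[i],ce[i].round(1))
E
```

```text
side copper [221 254  13  18 151] [226.5 261.1]
side copper [ 65 270  43  46 739] [ 86.2 294.3]
side copper [ 38 296  44  46 777] [ 60.7 321.8]
side brass [  379     0   133   136 12298] [448.6  62. ]
side brass [259  46  23  11  47] [270.9  49.1]
side brass [226  94  17  12  75] [234.1  99.9]
side brass [203 121   9   6  35] [206.8 123.5]
side brass [ 260  120   62   69 1620] [290.8 159.1]
side brass [263 131  22  13  97] [274.3 137.4]
side brass [168 147  13  11  57] [174.4 152.2]
side brass [126 178  21  18 160] [136.2 186.3]
side brass [ 85 221  15  13 103] [ 91.9 227.2]
side brass [ 29 266  22  20 109] [ 39.3 275.7]
side brass [ 74 282   9   8  55] [ 77.9 285.1]
side brass [ 75 296   8   9  53] [ 78.4 300.2]
side brass [ 89 297  10   8  55] [ 93.5 300.2]
top copper [133 101   6  19  42] [136.4 110.1]
top copper [ 87 103  51  35 398] [117.6 125.1]
top copper [166 204  10  10  69] [170.7 208.6]
top copper [  0 217   2  24  38] [  0.4 226.7]
top copper [253 328   8   8  28] [257.6 331.8]
top copper [ 85 336   4   9  27] [ 86.7 339.9]
top brass [448  63  28  33 338] [464.6  78.4]
top brass [171  76  12   8  84] [176.9  79.8]
top brass [220  76  21   8 168] [230.   79.5]
top brass [275  77  17   5  74] [282.8  79.3]
top brass [331  77  10   6  53] [335.2  79.5]
top brass [374  77  28   6 160] [387.5  79.5]
top brass [ 66  78  15   7 104] [73.1 81. ]
top brass [116  79  18   4  60] [123.9  80.2]
top brass [17 81 12  4 48] [22.5 82.5]
top brass [122 108  16  18 184] [129. 117.]
top brass [ 97 110  17  27 198] [105.2 125.2]
top brass [127 127   9   7  35] [130.5 129.7]
top brass [337 143  30  16 166] [351.9 150.8]
top brass [281 168  48  36 744] [305.1 186.8]
top brass [344 175  34  22 377] [360.5 186.1]
top brass [ 473  206   39  116 2867] [491.9 249.1]
top brass [  0 217  10 122 425] [  3.3 266.4]
```

View pics/z1.png

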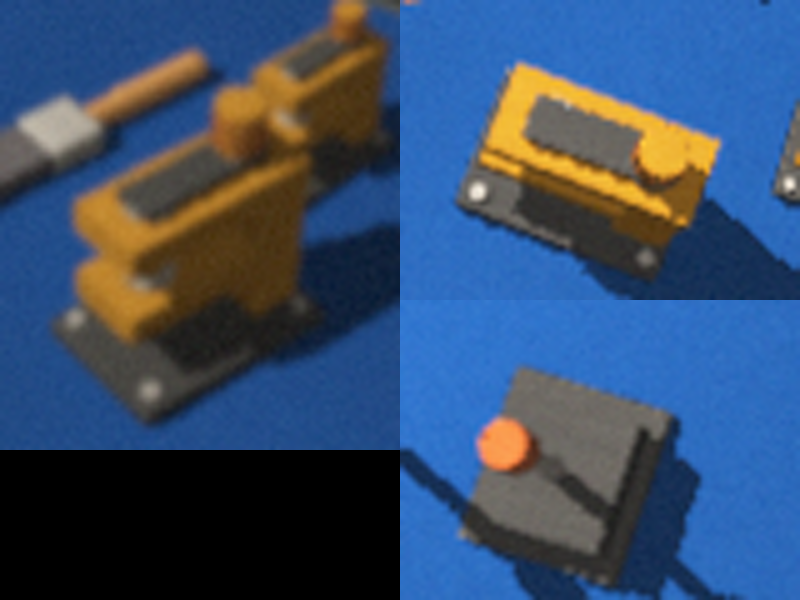

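The crops show the jig's top face with corners, the knob disc and the keeper plate, plus the spindle's head. In the top image the knob is at about (317.8,184.6), and in the side image at about (293,140).

```bash
python3 - <<'E'
from h import *
S=lambda u,v:((u+.5)/5-.5+245,(v+.5)/5-.5+120)
T=lambda u,v:((u-400+.5)/5-.5+265,(v+.5)/5-.5+155)
f=lambda a:np.round(a,1)
print("knob top",f(plane("top",T(663,152),152)),"side",f(plane("side",S(240,100),152)))
for p in((515,65),(720,140),(480,160),(685,225)):print("armtop T",f(plane("top",T(*p),115)))
for p in((75,202),(132,245),(310,152)):print("armtop S",f(plane("side",S(*p),115)))
for p in((458,203),(655,280)):print("plate T",f(plane("top",T(*p),12)))
for p in((52,322),(150,418),(325,312)):print("plate S",f(plane("side",S(*p),12)))
for p in((540,97),(525,140),):print("keeper end T",f(plane("top",T(*p),124)))
for p in((122,192),(158,215)):print("keeper end S",f(plane("side",S(*p),124)))
A,e=tri((226.5,261.1),(170.7,208.6));print("head",f(A),e)
print([f(plane("top",(170.7,208.6),z)) for z in(147,174)],f(plane("side",(226.5,261.1),155)))
C=lambda u,v:((u-400+.5)/5-.5+150,(v-300+.5)/5-.5+180)
for p in((520,368),(675,413),(605,555),(468,510)):print("anvil",f(plane("top",C(*p),45)))
E
```

```text
knob top [ 568.3 -245.4  152. ] side [ 571.1 -246.3  152. ]
armtop T [ 623.9 -170.8  115. ]
armtop T [ 581.3 -283.4  115. ]
armtop T [ 570.5 -150.6  115. ]
armtop T [ 534.  -262.6  115. ]
armtop S [ 625.5 -171.2  115. ]
armtop S [ 584.2 -158.8  115. ]
armtop S [ 538.2 -267.6  115. ]
plate T [ 561.6 -144.    12. ]
plate T [ 514.5 -261.9   12. ]
plate S [ 644.1 -173.2   12. ]
plate S [ 561.2 -140.1   12. ]
plate S [ 514.7 -258.6   12. ]
keeper end T [ 603.9 -183.4  124. ]
keeper end T [ 580.  -174.8  124. ]
keeper end S [ 603.5 -181.6  124. ]
keeper end S [ 579.2 -176.2  124. ]
head [506. 139. 165.] 1.6450935742878967
[array([507.3, 142.7, 147. ]), array([504.3, 136.6, 174. ])] [511.  134.9 155. ]
anvil [563.9 158.9  45. ]
anvil [536.9  67.3  45. ]
anvil [454.3 106.5  45. ]
anvil [480.5 186.9  45. ]
```

Call:
servo_tool(
  rows=[
    [[85,-484,238,40,0,0,0],[85,-484,238,40,0,0,0],[85,-484,238,40,0,0,0],[85,-484,238,40,0,0,0],[85,-484,238,40,0,0,0],[85,-484,238,40,0,0,0],[85,-484,238,40,0,0,0],[85,-484,238,40,0,0,0],[85,-484,238,40,0,0,0],[85,-484,238,40,0,0,0]],
  ],
)

```text
clock: 1.35
position: [570.2, -244.0, 189.9]
ee_rot: [-0.134, 0.991, 0.0, -0.001]
contact_force: [-0.6, -0.2, -0.0]
gripper_width: 85.0
grasp_force: 0.0
```

Call:
servo_tool(
  rows=[
    [[85,1,-1,40,0,0,0],[85,1,-1,62,0,0,0],[85,1,-1,62,0,0,0]],
  ],
)

```text
clock: 1.72
position: [565.8, -247.9, 127.2]
ee_rot: [-0.132, 0.991, 0.001, -0.003]
contact_force: [0.2, 0.4, -0.3]
gripper_width: 85.1
grasp_force: 0.0
```

Call:
servo_tool(
  rows=[
    [[30,0,0,0,0,0,0],[30,0,0,0,0,0,0],[20,0,0,0,0,0,0],[20,0,0,0,0,0,0],[20,0,0,0,0,0,0]],
  ],
)

```text
clock: 2.35
position: [568.1, -246.7, 130.7]
ee_rot: [-0.133, 0.991, 0.0, 0.0]
contact_force: [-2.6, 4.3, 5.8]
gripper_width: 26.1
grasp_force: 59.1
```

Call:
servo_tool(
  rows=[
    [[20,0,0,-1,0,0,-0.15],[20,0,0,-1,0,0,-0.3],[20,0,0,-1,0,0,-0.45],[20,0,0,-1,0,0,-0.6],[20,0,0,-1,0,0,-0.75],[20,0,0,-1,0,0,-0.9],[20,0,0,-1,0,0,-1.05],[20,0,0,-1,0,0,-1.2],[20,0,0,-1,0,0,-1.2]],
  ],
)

```text
clock: 3.48
position: [569.0, -247.6, 130.7]
ee_rot: [-0.669, 0.744, -0.001, 0.001]
contact_force: [3.1, -0.7, 0.1]
gripper_width: 26.3
grasp_force: 59.0
```

```bash
python3 - <<'E'
from h import *
s=shot("side");t=shot("top")
cv2.imwrite("pics/s1.png",s);cv2.imwrite("pics/t1.png",t)
a=crop(s,235,100,90,100,4);b=crop(t,265,140,100,100,4)
cv2.imwrite("pics/z2.png",np.hstack([a,b]))
print(arm.read_state())
E
```

```text
{'clock': 3.575, 'joints': array([-1.49833070e-01,  4.60139545e-01, -1.40435141e-01,  3.84262336e-04,
       -9.67682478e-01,  4.28346362e-02]), 'joint_vel': array([-3.86707441e-04, -3.95442690e-04, -2.98627815e-04, -2.01197042e-03,
       -6.78448132e-05,  2.67545453e-03]), 'joint_efforts': array([-7.35806096e-01, -4.12414098e+01,  1.53199786e+01,  3.53101440e+00,
       -7.83885140e-01, -1.98085938e-02]), 'position': array([ 569.05094379, -247.61243187,  130.73047014]), 'ee_rot': array([-6.68363848e-01,  7.43833402e-01, -1.08061076e-03,  6.84980802e-04]), 'contact_force': array([ 3.36238637,  0.45370558, -0.90759289]), 'wrist_torque': array([-0.01109182, -0.82463679, -0.02106346]), 'grasp_force': 58.97136747837067, 'gripper_width': 25.75003506313255}
```

View pics/z2.png

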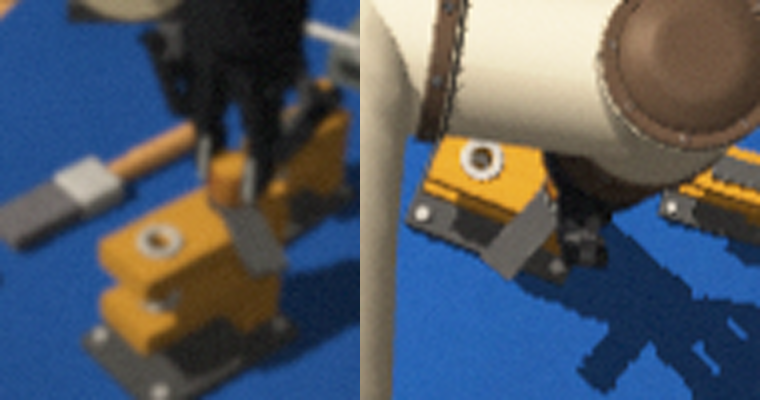

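The keeper now lies across the jig towards -x and the bushing is uncovered: the ring is at side (274,160) and top (295,179). Releasing and rising, then measuring both the bushing and the spindle.

Call:
servo_tool(
  rows=[
    [[85,0,0,0,0,0,0],[85,0,0,0,0,0,0],[85,0,0,0,0,0,0],[85,0,0,-50,0,0,0],[85,0,0,-100,0,0,0],[85,0,0,-110,0,0,0]],
  ],
)

```text
clock: 4.32
position: [569.5, -248.1, 245.0]
ee_rot: [-0.669, 0.743, -0.003, 0.002]
contact_force: [0.2, 0.3, 0.4]
gripper_width: 84.9
grasp_force: 0.0
```

```bash
python3 - <<'E'
from h import *
f=lambda a:np.round(a,1)
s=cv2.imread("pics/s1.png");t=cv2.imread("pics/t1.png")
def ring(im,u,v,r):
    k=6;c=crop(im,u-r,v-r,2*r,2*r,k);h=cv2.cvtColor(c,cv2.COLOR_BGR2HSV)
    m=((h[...,1]<110)&(h[...,2]>110)).astype(np.uint8)*255
    cs=cv2.findContours(m,cv2.RETR_EXTERNAL,cv2.CHAIN_APPROX_NONE)[0]
    e=cv2.fitEllipse(cv2.convexHull(max(cs,key=cv2.contourArea)))
    return (np.array(e[0])+.5)/k-.5+[u-r,v-r],np.array(e[1])/k
a,ea=ring(s,274,160,8);b,eb=ring(t,295,179,8)
print(a,ea,b,eb,"bush side",f(plane("side",a,118)),"top",f(plane("top",b,118)),"tri",tri(a,b))
for n,u,v,w in(("side",228,262,14),("top",171,209,12)):
    c=crop(cv2.imread(f"pics/{n}0.png"),u-w,v-w,2*w,2*w,6);h=cv2.cvtColor(c,cv2.COLOR_BGR2HSV)
    m=cv2.inRange(h,(0,120,70),(16,255,255));ys,xs=np.nonzero(m)
    o=np.array([u-w,v-w]);g=lambda p:(np.array(p)+.5)/6-.5+o
    print(n,"bbox",g((xs.min(),ys.min())),g((xs.max(),ys.max())),"cen",g((xs.mean(),ys.mean())))
    print(proj(n,[[506,136,140],[506,136,157],[506,136,174]]))
    print(f(plane(n,g((xs.mean(),ys.mean())),157)))
E
```

```text
[274.38199679 159.88673401] [ 8.45708529 11.40897369] [294.78537369 178.0233345 ] [11.7739296  16.89859136] bush side [ 591.3 -188.1  118. ] top [ 593.8 -189.8  118. ] tri (array([ 593.51885647, -190.4244581 ,  115.31908592]), np.float64(1.750023930580936))
side bbox [220.58333333 253.41666667] [233.75       272.41666667] cen [227.45150002 262.70835043]
[[228.99239379 266.69120297]
 [228.22899909 262.19114801]
 [227.43540154 257.50595036]]
[506.6 137.7 157. ]
top bbox [165.75       203.41666667] [177.08333333 213.91666667] cen [171.33735564 208.94237982]
[[173.80024255 209.34768597]
 [172.39185778 208.65545098]
 [170.93443472 207.93900771]]
[505.3 138.7 157. ]
```

Call:
servo_tool(
  rows=[
    [[85,-377,104,20,0,0,-0.105],[85,-377,104,20,0,0,-0.105],[85,-377,104,20,0,0,-0.105],[85,-377,104,20,0,0,-0.105],[85,-377,104,20,0,0,-0.105],[85,-377,104,20,0,0,-0.105],[85,-377,104,20,0,0,-0.105],[85,-377,104,20,0,0,-0.105],[85,-377,104,20,0,0,-0.105]],
  ],
)

```text
clock: 5.45
position: [504.0, 137.3, 220.0]
ee_rot: [-0.707, 0.708, 0.0, -0.0]
contact_force: [-0.7, -0.4, -0.4]
gripper_width: 85.2
grasp_force: 0.0
```

```bash
python3 - <<'E'
from h import *
s=shot("side");t=shot("top")
cv2.imwrite("pics/s2.png",s);cv2.imwrite("pics/t2.png",t)
a=crop(s,170,170,100,120,4);b=crop(t,265,150,90,60,5)
b=cv2.copyMakeBorder(b,0,480-b.shape[0],0,0,cv2.BORDER_CONSTANT)[:,:400]
cv2.imwrite("pics/z3.png",np.hstack([a,b]))
s=arm.read_state();print(s["position"],s["ee_rot"],s["joints"])
E
```

```text
[504.18721284 137.04968104 220.20577027] [-7.06381574e-01  7.07831210e-01  4.25589939e-05 -2.20261252e-04] [ 5.76243702e-01  2.19593512e-01 -2.58407111e-01  8.71964638e-06
 -1.09324431e+00 -5.78297806e-01]
```

View pics/z3.png

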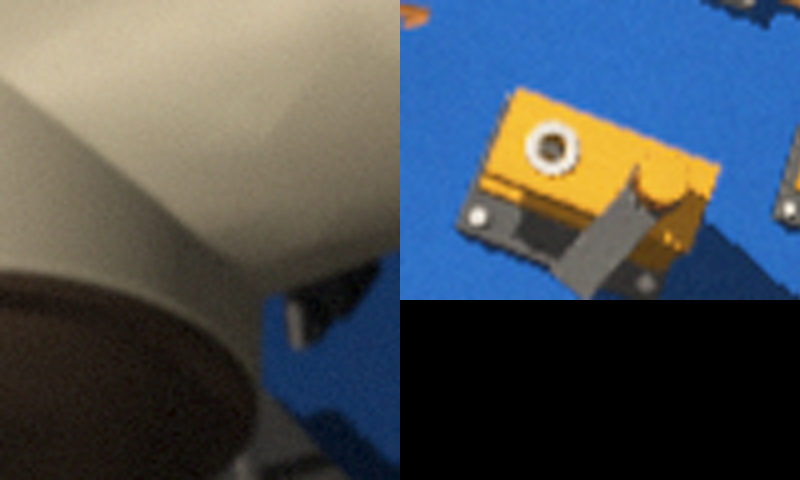

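The side view of the anvil is hidden by the arm. The top view shows the free bushing ring at (295,179) with the keeper swung aside. Descending to grip.

Call:
servo_tool(
  rows=[
    [[85,-1,-2,40,0,0,0],[85,-1,-2,82,0,0,0],[85,-1,-2,82,0,0,0],[85,-1,-2,82,0,0,0]],
  ],
)

```text
clock: 6.05
position: [507.3, 139.2, 139.9]
ee_rot: [-0.707, 0.707, -0.001, 0.001]
contact_force: [-0.4, 0.6, 0.6]
gripper_width: 85.0
grasp_force: 0.0
```

Call:
servo_tool(
  rows=[
    [[35,0,0,0,0,0,0],[30,0,0,0,0,0,0],[20,0,0,0,0,0,0],[18,0,0,0,0,0,0],[18,0,0,0,0,0,0],[18,0,0,0,0,0,0]],
  ],
)

```text
clock: 6.8
position: [506.2, 139.5, 139.0]
ee_rot: [0.707, -0.707, 0.0, -0.0]
contact_force: [-1.2, -0.7, 5.8]
gripper_width: 23.6
grasp_force: 58.6
```

```bash
python3 - <<'E'
from h import *
t=cv2.imread("pics/t2.png")
u,v,r,k=295,179,9,8
c=crop(t,u-r,v-r,2*r,2*r,k);h=cv2.cvtColor(c,cv2.COLOR_BGR2HSV)
m=((h[...,1]<110)&(h[...,2]>110)).astype(np.uint8)*255
for cc in cv2.findContours(m,cv2.RETR_LIST,cv2.CHAIN_APPROX_NONE)[0]:
    if len(cc)>40:
        e=cv2.fitEllipse(cc);p=(np.array(e[0])+.5)/k-.5+[u-r,v-r];print(p,np.array(e[1])/k,plane("top",p,118))
s=arm.read_state();print(s["position"],s["contact_force"],s["wrist_torque"])
E
```

```text
[295.7142477  178.17387962] [3.09741139 4.88380957] [ 593.40280395 -192.38368803  118.        ]
[295.0722456  179.14253235] [10.62423038 10.88100719] [ 590.69683853 -190.56111944  118.        ]
[299.04842186 171.08190024] [1.20617151 9.99888134] [ 613.29737189 -202.00086453  118.        ]
[285.99896294 170.42731875] [0.98179561 2.80542684] [ 615.24727121 -165.97292513  118.        ]
[506.21649138 139.46259585 138.97542108] [-1.19636317 -0.67386891  5.8443753 ] [ 0.02630051  0.73570432 -0.02103307]
```

Call:
servo_tool(
  rows=[
    [[18,0,0,-10,0,0,0],[18,0,0,-25,0,0,0],[18,0,0,-45,0,0,0],[18,0,0,-75,0,0,0],[18,0,0,-105,0,0,0],[18,0,0,-135,0,0,0],[18,0,0,-135,0,0,0]],
  ],
)

```text
clock: 7.68
position: [507.1, 139.8, 276.2]
ee_rot: [0.707, -0.707, 0.001, -0.003]
contact_force: [0.3, -0.0, -4.0]
gripper_width: 23.4
grasp_force: 59.3
```

Call:
servo_tool(
  rows=[
    [[18,50,-13,0,0,0,0],[18,110,-28,0,0,0,0],[18,170,-43,0,0,0,0],[18,225,-57,0,0,0,0],[18,275,-70,0,0,0,0],[18,310,-79,0,0,0,0],[18,329,-84,0,0,0,0],[18,329,-84,0,0,0,0],[18,329,-84,0,0,0,0]],
  ],
)

```text
clock: 8.8
position: [589.7, -188.7, 272.8]
ee_rot: [0.707, -0.707, -0.001, 0.0]
contact_force: [-0.5, 0.9, -1.5]
gripper_width: 24.0
grasp_force: 59.3
```

```bash
python3 - <<'E'
from h import *
s=shot("side");t=shot("top")
cv2.imwrite("pics/s3.png",s);cv2.imwrite("pics/t3.png",t)
cv2.imwrite("pics/z4.png",np.hstack([crop(s,235,60,75,110,5),crop(t,255,130,80,110,5)]))
s=arm.read_state();print(s["position"],s["ee_rot"],s["contact_force"],s["wrist_torque"],s["gripper_width"])
E
```

```text
[ 589.87619431 -188.50749113  273.34144253] [ 7.07621039e-01 -7.06592123e-01 -1.83631509e-04 -5.37136267e-05] [ 0.27999447 -0.05998872 -2.04990731] [ 0.00554543  0.01661658 -0.00140641] 23.473706463094494
```

View pics/z4.png

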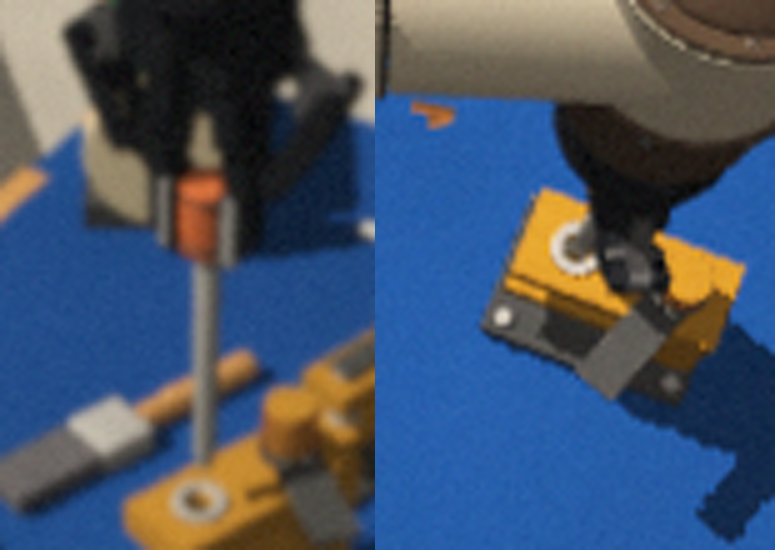

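The side crop shows the rod hanging nearly vertical, with its tip near full-image (276,152) above the ring at (274.5,160). In the top view the gripper hides the rod. I'll check the rod's midline against the projected axis.

```bash
cat >> h.py <<'E'
def rodmid(im,x,y,ztop,zbot,ztip):
    """midline offset (px, perpendicular cols) of rod vs the predicted vertical axis, side view"""
    h=cv2.cvtColor(im,cv2.COLOR_BGR2HSV).astype(int);out=[]
    for z in np.linspace(ztop,zbot,8):
        u,v=proj("side",[x,y,z])[0];vi=int(round(v))
        up=u+(vi-v)*0
        cols=np.arange(int(u)-9,int(u)+10)
        fg=255-np.clip(h[vi,cols,1],0,255);w=np.clip(fg-150,0,None).astype(float)
        if w.sum()>0:out.append((round(z),round((w*cols).sum()/w.sum()-u,2),int((w>0).sum())))
    return out
E
python3 - <<'E'
from h import *
s=cv2.imread("pics/s3.png")
print(rodmid(s,589.9,-188.5,255,150,144))
print(proj("side",[[589.9,-188.5,144],[589.9,-188.5,274],[590.8,-189.5,118],[591.8,-189.5,118],[590.8,-188.5,118]]))
h=cv2.cvtColor(s,cv2.COLOR_BGR2HSV)
for v in(120,130,140,146,149,151,153,155):print(v,h[v,268:284,1])
E
```

```text
[(255, np.float64(-0.2), 6), (240, np.float64(-0.11), 6), (225, np.float64(-0.04), 6), (210, np.float64(-0.03), 7), (195, np.float64(0.1), 11), (180, np.float64(0.19), 6), (165, np.float64(-0.4), 7), (150, np.float64(-0.49), 4)]
[[275.07443139 152.41231499]
 [275.97643634 109.06084126]
 [274.80241985 159.63219698]
 [274.46520451 159.49738977]
 [274.60915499 159.86157703]]
120 [194 189 185 190 162  87   6  24  31  19  53 138 183 190 192 186]
130 [186 192 199 191 155  81   2  26  29  12  61 111  88  45  43  55]
140 [153 156 156 151 143  81  43  30  28  23  45 140 174 190 186 189]
146 [190 192 193 187 161  87   6  24  26  33 126 175 190 189 170 132]
149 [196 188 194 183 154  76   6  28  20   9  24  27  65 112 147 170]
151 [193 189 193 177 156  88  13  33  63 125 160 174 184 186 193 195]
153 [179 148 107  41  60 107 124 128 145 173 190 189 195 194 189 193]
155 [ 31  89 124 145 150 149 147 144 149 163 173 187 190 190 192 193]
```

Call:
servo_tool(
  rows=[
    [[18,0.5,-1,8,0,0,0],[18,0.5,-1,16,0,0,0],[18,0.5,-1,22,0,0,0],[18,0.5,-1,26,0,0,0],[18,0.5,-1,30,0,0,0],[18,0.5,-1,34,0,0,0]],
  ],
)

```text
clock: 9.65
position: [591.2, -190.2, 239.2]
ee_rot: [-0.707, 0.707, -0.0, 0.0]
contact_force: [1.2, 0.8, -2.1]
gripper_width: 23.7
grasp_force: 59.3
```

Call:
servo_tool(
  rows=[
    [[18,0,0,3,0,0,0],[18,0,0,6,0,0,0],[18,0,0,9,0,0,0],[18,0,0,12,0,0,0],[18,0,0,15,0,0,0],[18,0,0,15,0,0,0]],
  ],
)

```text
clock: 10.4
position: [590.9, -190.1, 224.0]
ee_rot: [-0.707, 0.707, 0.0, -0.0]
contact_force: [-0.2, 0.1, -1.9]
gripper_width: 23.7
grasp_force: 59.3
```

Call:
servo_tool(
  rows=[
    [[18,0,0,6,0,0,0],[18,0,0,12,0,0,0],[18,0,0,18,0,0,0],[18,0,0,23,0,0,0],[18,0,0,26,0,0,0],[18,0,0,29,0,0,0],[18,0,0,31,0,0,0],[18,0,0,31,0,0,0]],
  ],
)

```text
clock: 11.4
position: [591.0, -190.1, 193.2]
ee_rot: [-0.707, 0.707, 0.0, -0.0]
contact_force: [-0.1, 1.5, -2.4]
gripper_width: 23.4
grasp_force: 59.3
```

Call:
servo_tool(
  rows=[
    [[18,0,0,2,0,0,0],[18,0,0,4,0,0,0],[18,0,0,6,0,0,0],[18,0,0,8,0,0,0],[18,0,0,10,0,0,0],[18,0,0,10,0,0,0]],
  ],
)

```text
clock: 12.15
position: [591.3, -190.0, 183.2]
ee_rot: [0.707, -0.707, 0.0, -0.0]
contact_force: [1.2, 1.8, -2.7]
gripper_width: 23.3
grasp_force: 59.2
```

Call:
servo_tool(
  rows=[
    [[18,-0.5,0,4,0,0,0],[18,-0.5,0,8,0,0,0],[18,-0.5,0,12,0,0,0],[18,-0.5,0,16,0,0,0],[18,-0.5,0,20,0,0,0],[18,-0.5,0,23,0,0,0],[18,-0.5,0,24.5,0,0,0],[18,-0.5,0,24.5,0,0,0],[18,-0.5,0,24.5,0,0,0]],
  ],
)

```text
clock: 13.28
position: [591.1, -189.6, 158.6]
ee_rot: [-0.707, 0.707, 0.0, 0.0]
contact_force: [1.9, 0.4, -4.4]
gripper_width: 23.4
grasp_force: 59.2
```

```bash
python3 - <<'E'
from h import *
s=shot("side")
cv2.imwrite("pics/s4.png",s);cv2.imwrite("pics/z5.png",crop(s,235,90,90,110,5))
s=arm.read_state();print(s["position"],s["ee_rot"],s["contact_force"],s["wrist_torque"],s["gripper_width"])
p=s["position"];print(proj("side",[[p[0],p[1],z] for z in(30,47,68,118,160,194)]))
E
```

```text
[ 591.09132866 -189.60184717  158.62645525] [-7.07065167e-01  7.07148387e-01  3.88669866e-05  8.08330092e-05] [ 1.06871014  0.05727819 -2.9534408 ] [ 0.29495211 -0.67003783  0.04616927] 23.295535665288117
[[274.23189353 182.94566248]
 [274.32243624 178.68119032]
 [274.43716489 173.25329206]
 [274.72382543 159.56957213]
 [274.98030611 147.174115  ]
 [275.19920236 136.47629268]]
```

View pics/z5.png

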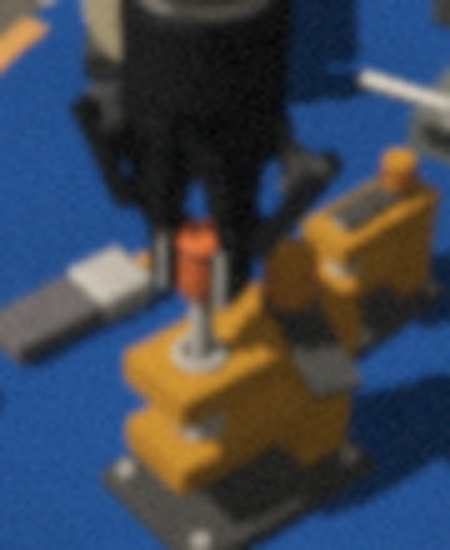

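The rod passes through the bushings with its head held upright. There's a small residual couple of about 0.7 N m, so I'll yield to it a little.

Call:
servo_tool(
  rows=[
    [[18,0,0,0,0.004,-0.002,0],[18,0,0,0,0.008,-0.003,0],[18,0,0,0,0.008,-0.003,0],[18,0,0,0,0.008,-0.003,0]],
  ],
)

```text
clock: 13.82
position: [590.7, -189.8, 158.8]
ee_rot: [-0.707, 0.707, -0.002, 0.004]
contact_force: [0.2, 0.1, -1.9]
gripper_width: 23.3
grasp_force: 59.3
```

```bash
python3 - <<'E'
from h import *
for i in range(3):
    s=arm.read_state();print(s["position"],s["ee_rot"],s["contact_force"],s["wrist_torque"]);shot("side")
E
```

```text
[ 590.74927237 -189.8192016   158.82623588] [-0.70709008  0.70711261 -0.00159312  0.00358377] [ 0.17319594  0.13492468 -1.9393964 ] [-0.02434418  0.04247111  0.02145624]
[ 590.82503379 -189.7772684   158.86583561] [-0.70709776  0.70710451 -0.00164351  0.00364235] [-0.19049582 -0.83116597 -2.63588691] [ 0.00823863  0.01873768 -0.01293377]
[ 590.9022914  -189.79329981  158.87154586] [-0.70708396  0.70711778 -0.0017156   0.00371254] [-0.45653128  0.23019188 -2.82818464] [-0.00155966 -0.01691195 -0.03909771]
```

```bash
python3 -c "
from bench import arm
print(arm.job_done())"
```

```text
the job is handed in; nothing more can be done
None
```

I handed the job in at about 14 s: keeper swung about 1.2 rad clear first, then the spindle threaded point down through both bushings. It is still held upright by the head with almost no side load, and its tip is about 30 mm above the bench by my estimate (the tip itself was not seen).

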